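# Hang the test weight on the spring scale

### The job

To check the spring scale, pick up the larger of the two steel test weights by the tab on top and hang it by its stirrup on the scale's hook. Ease it down until the spring carries it, so that it does not drop or bounce when you let go, and never force the hook down to its stop; leave it hanging still and upright. The smaller weight and everything else stay where they are.

Things in the scene. Friction and masses are not known exactly. Their poses are not given: they have to be found in the camera images.
- large_weight_mid (a point): Centre, half-way up, of the large steel weight: disc body 66 mm diameter, 45 mm high, with a flat-strap stirrup on top (legs at y = -/+28.5 mm) and a grip tab on the stirrup. Whole height 146 mm; this point is 73 mm above its underside, inside the stirrup's window (60 mm high, 52 mm wide in y), which is open through along x. z up. Mass 0.36 to 0.54 kg.
- large_weight_grip (a point): Centre of the upright grip tab on top of the large weight: 26 mm along x, 16 mm along y, 36 mm tall. 128 mm above the weight's underside, 23 mm above the underside of the cross strap (5 mm thick, 20 mm wide in x, along y). Axes as the weight's.
- large_weight_eye (a point): Middle of the underside of the large weight's cross strap, where the hook must carry it; 105 mm above the weight's underside. Same axes.
- small_weight_grip (a point): Centre of the grip tab of a similar but clearly smaller steel weight (48 mm body diameter, 101 mm high overall, this point 83 mm above its underside), which stays on the table.
- hook_seat (a point): Middle of the hook's flat upper face, where the strap shall rest; moves with the hook, 190 mm above the table unloaded. x runs level from the hook's tip to the column, z up. Arm 12 mm wide (y), 10 mm thick. Flat from x = -39 mm (upturned tip there, to -49 mm, rising 16 mm) to +53 mm (carriage, 24 mm wide, rising 15 mm). Column face at x = +65 mm.
- scale_hook (a joint): How far the hook is pulled down, in m: 0 unloaded, positive downward, stop at 0.060. Spring 150 N/m from 0, lightly damped, so the large weight alone pulls it 24 to 35 mm down.
- scale: Spring scale, fixed to the table: grey base plate 170 x 120 x 12 mm, at its far end an aluminium column 36 x 56 mm, top 237 mm above the table, with a graduated face and pointer; the sprung hook arm sticks out of that face. Origin at table height, 45 mm to the column side of the hook seat; hook points to its -x, z up.
- pliers_red: Long-nose pliers with red grips, 166 mm long, lying flat; bystander. Origin at the centre of its underside.
- wood_block_a: Pine offcut 30 x 45 x 30 mm; bystander. Origin at the centre of its underside.
- sanding_block: Cork sanding block 38 x 63 x 25 mm; bystander. Origin at the centre of its underside.
- wheel_a: Rubber-tyred wheel, 65 mm diameter, 26 mm thick, lying flat; bystander. Origin at the centre of its underside.
- wrench: Combination wrench 166 x 27 x 8 mm lying flat; bystander. Origin at the centre of its underside.
There are look-alikes about, which are no part of the job. What is shaped like the part that bears large_weight_mid but yellow is not meant.

How it is judged:
By the outcome, as a careful person would: the job done as asked, in the order asked, and still so for the second after the job is handed in, with the robot touching nothing.
It also fails if it takes over 45 s, if anything falls off the work surface, if the arm or the gripper's body presses on something with over 40 N, if the wrist force passes 120 N, or if a joint passes its speed limit or range.

### The arm

A 6-joint arm with a two-finger parallel gripper is mounted at the origin on a cart in front of the work surface, level with it; the furniture and walls round the work are solid. World frame = base frame: x ahead of the robot, y to its left, z up, the work surface at z = 0. Lengths are in m, angles in degrees, forces in N, time in s.
With the tool pointing down it reaches from about 0.35 to 0.975 m from the base axis. Payload 17.4 kg.
Tool frame: the origin (TCP) lies on the centre line of the jaws, within the pads' length; the fingertips stand 11 mm ahead of it and the grasp point (between the pads) lies 8 mm behind it; z points along the fingers, y is the line along which they close (so a half turn about z gives the same grasp; the last joint's range is limited). The gripper opens to 85 mm and grips with 20 to 120 N. Pads are 22 mm wide; open, the fingers measure 114 mm over their backs; the gripper's body (76 mm by 85 mm) begins 54 mm behind the grasp point. The pads swing forward as they close: fully open they stand 13 mm farther back than shut.
Start: joints at [-68.228, 6.646, 82.598, -0, 90.757, -2.166], TCP at [0.274, -0.617, 0.242] pointing down, gripper open.
Joint ranges: [-162.19, 162.19], [-47.58, 125.68], [4.15, 143.07], [-65.23, 245.23], [0.69, 171.88], [-170.13, 170.13]. Speed limits (degrees/s): [108.29, 108.29, 127.2, 180, 180, 180].

### API

Orientations are given as [roll, pitch, yaw] about the fixed x, y, z axes, in that order (R = Rz(yaw) Ry(pitch) Rx(roll)).
In Python, from rig import manip gives the robot as it stands.
- The arm moves only by the shell command python3 -m handwheel 'ROWS' [OPENING] [FORCE]. ROWS is a JSON object of lists of equal length, an entry for each row: "linear": the shift along the tool's x, y, z in units of 40 mm (1.0 is 40 mm), a list of three; "rotation": the turn, a rotation vector about the tool's x, y, z in units of 6 degrees (1.0 is 6 degrees), a list of three. A call has 1 to 12 rows; each row is the pose to reach, as a shift and turn from the pose commanded when the call began, along the tool's axes at that moment; what a row does not reach only later rows make up. A row lasts 1/12 s, in which the tool goes at most 41.7 mm and 7.16 degrees, less where a joint would pass 70% of its speed; a pose out of reach is approached as far as the arm can. A call with a gripper value outside its range is refused whole. OPENING is the gripper's target within -1 to 1 (shut at 1, half-way at 0, fully open at -1), set as the call begins (- or left out, the last holds). The fingers move at their own pace and stop on an object; FORCE is the grip in N (left out, the last holds). Time passes only in rows, so rows that repeat a pose let the fingers close. It gives the time, the measured TCP pose, the force, the opening and the grip force at its end, in the units of the state.
- manip.state(): the state, without advancing time (a new reading comes with each control period).
- manip.snapshot(name): name is "scene" or "top" or "wrist"; returns a dict with "img" (420x560x3 uint8, red, green, blue), "fov_y" (degrees; the focal length in pixels is half the picture's height over the tangent of half this angle, whatever the lens; pixels are square), "cx", "cy" (the principal point, pixels), "position" and "orientation" of the camera in the world. Camera axes: x right, y up, looking along -z (the intrinsics and any distortion apply to the point x, -y, -z); pixel columns grow to the right and rows downward; lengths in m; the calibration is good to about 2 mm. A picture is of the moment at which its call begins. There is no depth.
- manip.finish_job(): hands the job in; it is judged then, once.
The state is a dict: "clock": time; "q": joint angles; "qd": joint speeds; "effort": joint torques, N m; "position": TCP position; "orientation": TCP orientation; "ft_force": force on the tool from outside, world axes, zero at the start; "ft_torque": the same for the moment, N m; "width": opening from 0.0 (shut) to 1.0 (fully open); "finger_force": force on a finger pad.
Only numpy, scipy, OpenCV 4.12 (cv2) and the standard library are available. Lean on these libraries where they do the work, as an engineer would, in place of code of your own. Each camera call takes 0.05 s, during which the arm holds its last target. There are 200 camera calls.

## Working session

There is one attempt and no reset: what is moved stays moved. The work goes in short steps, Python scripts to look and compute and a shell command to move; the robot and the scene stay as the last step left them, time stands still between calls to the robot, and variables do not carry over. Pictures are saved under pics/ and viewed, at most 10 in all, crops included, and the job is handed in when it is done.

```bash
mkdir -p pics; ls; python3 - <<'E'
from rig import manip
import cv2
for n in("scene","top"):
    s=manip.snapshot(n); cv2.imwrite(f"pics/{n}0.png",cv2.cvtColor(s["img"],cv2.COLOR_RGB2BGR))
    print({k:v for k,v in s.items() if k!="img"})
print(manip.state())
E
```

```text
pics
{'fov_y': 43.939961745964865, 'cx': 280.6259556439906, 'cy': 206.238254915336, 'position': array([-0.08602695,  0.76435778,  1.09304424]), 'orientation': array([  44.03151761,    0.76713467, -139.12516257])}
{'fov_y': 46.720078016862196, 'cx': 269.66358945484143, 'cy': 207.40828917226, 'position': array([0.32270413, 0.04817833, 1.40776802]), 'orientation': array([ 10.36816544,   0.15012257, -89.72680631])}
{'clock': 0.1, 'q': array([-6.82278762e+01,  6.67155502e+00,  8.26304902e+01, -3.73943728e-04,
        9.07573753e+01, -2.16631810e+00]), 'qd': array([ 0.00514005, -0.17932928, -0.0943965 ,  0.11706584,  0.00834928,
       -0.02944211]), 'effort': array([ 2.56917709e-03, -7.33668709e+01, -6.33784246e+01,  5.22507196e-05,
        5.31821017e-03, -2.47846160e-06]), 'position': array([ 0.2738115 , -0.61680092,  0.24164937]), 'orientation': array([-1.79940608e+02, -1.87246914e-03,  2.39384362e+01]), 'ft_force': array([-0.65563753, -0.1337712 ,  0.19388814]), 'ft_torque': array([ 0.03598935, -0.00859862, -0.02943027]), 'finger_force': 0.0, 'width': 0.999919421529451}
```

View pics/scene0.png

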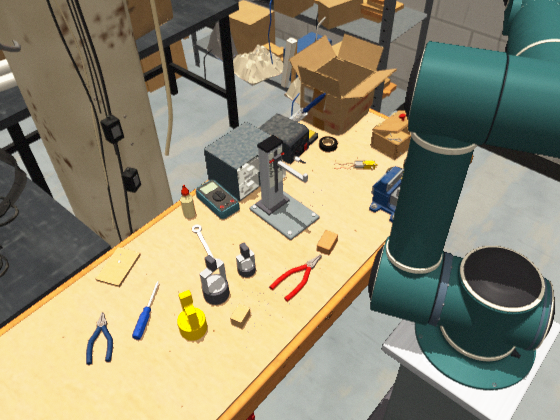

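View pics/top0.png

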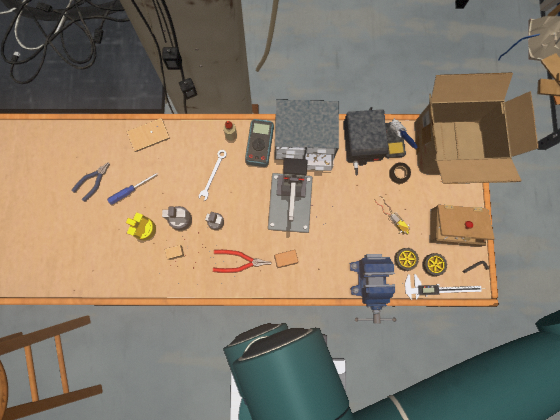

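The scene picture shows the large steel weight at about (214,283), the small one at (245,262), the yellow look-alike at (191,317) and the scale at (275,190). In the top view they are at (177,217), (214,220), (141,227) and (291,200).

```bash
cat > h.py <<'E'
import numpy as np,cv2
from scipy.spatial.transform import Rotation as R
def ray(s,u,v):
    f=s["img"].shape[0]/2/np.tan(np.radians(s["fov_y"]/2))
    d=R.from_euler("xyz",s["orientation"],degrees=True).apply([(u-s["cx"])/f,-(v-s["cy"])/f,-1])
    return np.array(s["position"]),d/np.linalg.norm(d)
def plane(s,u,v,z):
    o,d=ray(s,u,v); return o+d*(z-o[2])/d[2]
def tri(s1,p1,s2,p2):
    o1,d1=ray(s1,*p1);o2,d2=ray(s2,*p2)
    t=np.linalg.lstsq(np.c_[d1,-d2],o2-o1,rcond=None)[0]
    a,b=o1+d1*t[0],o2+d2*t[1]
    return (a+b)/2,np.linalg.norm(a-b)
def proj(s,p):
    f=s["img"].shape[0]/2/np.tan(np.radians(s["fov_y"]/2))
    c=R.from_euler("xyz",s["orientation"],degrees=True).inv().apply(np.array(p)-s["position"])
    return s["cx"]-f*c[...,0]/c[...,2], s["cy"]+f*c[...,1]/c[...,2]
E
python3 - <<'E'
import cv2,numpy as np
a=cv2.imread("pics/scene0.png");b=cv2.imread("pics/top0.png")
z=lambda i,x,y,w,h,k:cv2.resize(i[y:y+h,x:x+w],None,fx=k,fy=k,interpolation=cv2.INTER_CUBIC)
o=np.zeros((600,800,3),np.uint8)
o[:300,:400]=z(a,190,235,80,60,5); o[:300,400:]=z(b,155,195,80,60,5)
o[300:,:400]=z(a,240,125,100,75,4);  o[300:,400:]=z(b,250,160,100,75,4)
cv2.imwrite("pics/c0.png",o)
E
```

```text
(no output)
```

View pics/c0.png

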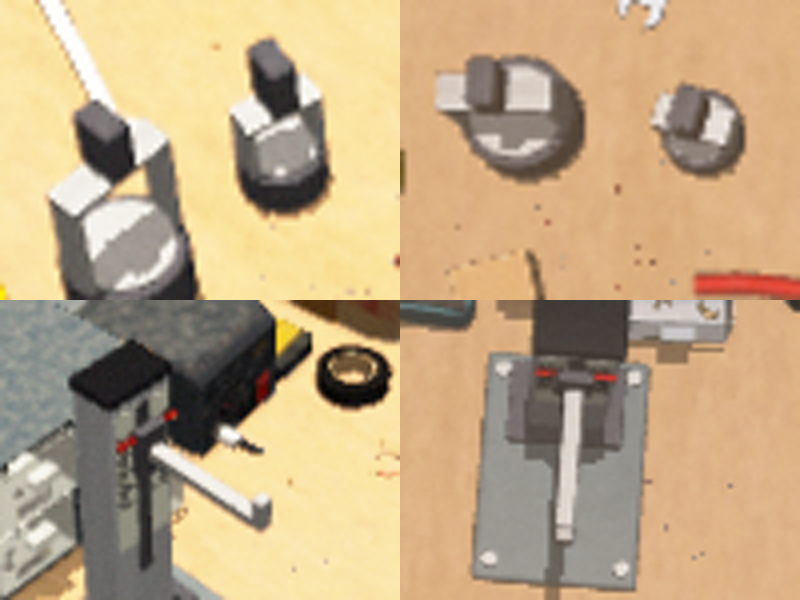

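```bash
python3 - <<'E'
from rig import manip
from h import *
s=manip.snapshot("scene");t=manip.snapshot("top")
A=lambda x,y:(190+(x+.5)/5-.5,235+(y+.5)/5-.5)
B=lambda x,y:(155+(x-399.5)/5-.5,195+(y+.5)/5-.5)
C=lambda x,y:(240+(x+.5)/4-.5,125+(y-299.5)/4-.5)
D=lambda x,y:(250+(x-399.5)/4-.5,160+(y-299.5)/4-.5)
print("tabtop",tri(s,A(103,115),t,B(483,82)),plane(t,*B(483,82),.146),plane(s,*A(103,115),.146))
print("smalltab",tri(s,A(264,50),t,B(686,100)), plane(t,*B(686,100),.101))
for p in((436,76),(437,110),(550,62),(552,107)): print("strap",plane(t,*B(*p),.110))
print("tip",tri(s,C(264,500),t,D(565,532)),plane(t,*D(565,532),.206))
for p in((560,525),(574,525),(563,395),(583,395)): print("arm",plane(t,*D(*p),.19))
for p in((489,354),(648,366),(474,578),(633,590)): print("base",plane(t,*D(*p),.012))
E
```

```text
tabtop (array([0.54134871, 0.31107335, 0.14545503]), np.float64(0.0037096230437652154)) [0.54280156 0.3120923  0.146     ] [0.53921174 0.31052645 0.146     ]
smalltab (array([0.53967108, 0.20936058, 0.10049913]), np.float64(0.003737540206591654)) [0.54116776 0.21036878 0.101     ]
strap [0.55227548 0.34527063 0.11      ]
strap [0.53359391 0.34389353 0.11      ]
strap [0.56026218 0.28367449 0.11      ]
strap [0.5355087  0.28169352 0.11      ]
tip (array([ 0.51452603, -0.00278946,  0.20171769]), np.float64(0.006862071049296539)) [ 0.51679584 -0.00083655  0.206     ]
arm [0.52386386 0.00166891 0.19      ]
arm [ 0.52390237 -0.00721229  0.19      ]
arm [ 6.08487188e-01 -4.79390542e-04  1.90000000e-01]
arm [ 0.60854054 -0.01332316  0.19      ]
base [0.68112128 0.04700641 0.012     ]
base [ 0.67247994 -0.07038713  0.012     ]
base [0.51412853 0.05720209 0.012     ]
base [ 0.50589016 -0.05775695  0.012     ]
```

```bash
python3 -m handwheel '{"linear":[[0.5,-0.5,-0.6],[1.1,-1.3,-1.2],[1.7,-2.0,-1.8],[2.3,-2.8,-2],[2.9,-3.5,-2],[3.5,-4.2,-2],[4.1,-4.9,-2],[4.7,-5.6,-2],[5.3,-6.3,-2],[5.9,-7.0,-2],[6.5,-7.7,-2],[7.1,-8.4,-2]],"rotation":[[0,0,0],[0,0,0],[0,0,0.5],[0,0,0.5],[0,0,1],[0,0,1],[0,0,1.5],[0,0,1.5],[0,0,1.5],[0,0,1.5],[0,0,1.5],[0,0,1.5]]}' -1
```

```text
clock: 1.2
position: [0.3971, -0.1929, 0.3224]
orientation: [180.0, -0.0, 14.9]
ft_force: [1.5, -1.0, 0.0]
width: 1.001
finger_force: 0.0
```

```bash
python3 -m handwheel '{"linear":[[0.5,-0.9,0],[1.0,-1.7,0],[1.5,-2.6,0],[2.0,-3.5,0],[2.6,-4.4,0],[3.1,-5.2,0],[3.6,-6.1,0],[4.1,-7.0,0],[4.6,-7.8,0],[5.2,-8.7,0],[5.8,-9.6,0],[6.2,-10.4,0]],"rotation":[[0,0,0.2],[0,0,0.4],[0,0,0.6],[0,0,0.8],[0,0,1],[0,0,1.2],[0,0,1.4],[0,0,1.6],[0,0,1.8],[0,0,1.8],[0,0,1.8],[0,0,1.8]]}'
python3 - <<'E'
from rig import manip
import cv2
s=manip.snapshot("wrist"); cv2.imwrite("pics/w1.png",cv2.cvtColor(s["img"],cv2.COLOR_RGB2BGR))
print({k:v for k,v in s.items() if k!="img"},manip.state()["position"],manip.state()["orientation"])
E
```

```text
clock: 2.2
position: [0.5299, 0.2736, 0.3219]
orientation: [180.0, 0.0, 4.2]
ft_force: [0.6, -0.6, -0.1]
width: 1.0
finger_force: 0.0
{'fov_y': 68.38571338582065, 'cx': 283.1777241349615, 'cy': 206.5198369640942, 'position': array([0.60453735, 0.27895388, 0.45308769]), 'orientation': array([-1.70972225e+01, -1.93721324e-02, -8.58530803e+01])} [0.53027127 0.27837162 0.32066233] [-1.79922465e+02  9.60178897e-02  4.28019282e+00]
```

View pics/w1.png

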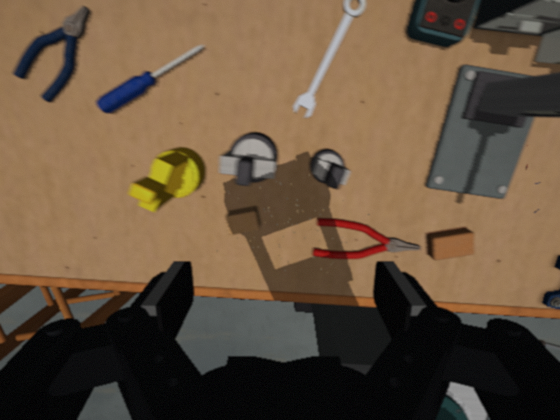

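Wrist view: the large weight is at about (248,158) with its tab at (245,172), and the small one at (330,168). I'll zoom in for the tab corners and yaw.

```bash
python3 - <<'E'
import cv2,numpy as np
a=cv2.imread("pics/w1.png")
o=cv2.resize(a[125:195,205:300],None,fx=8,fy=8,interpolation=cv2.INTER_CUBIC)
cv2.imwrite("pics/c1.png",cv2.convertScaleAbs(o,alpha=1.6,beta=20))
E
```

```text
(no output)
```

View pics/c1.png

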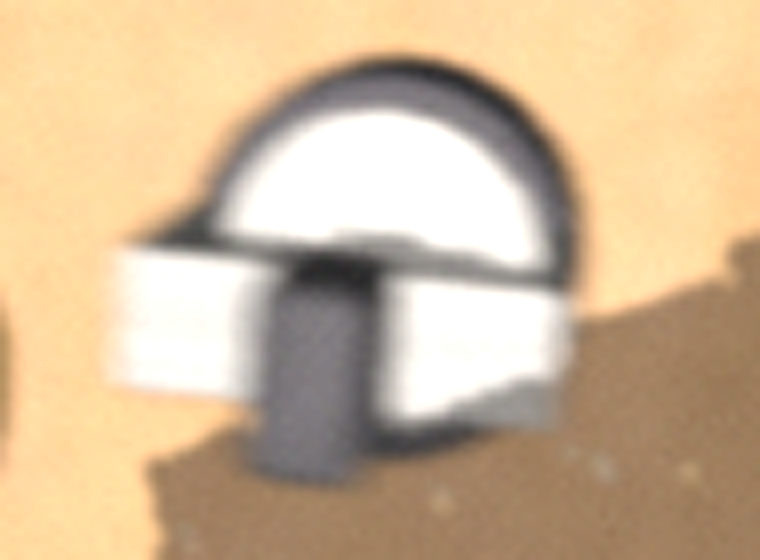

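```bash
python3 - <<'E'
from h import *
s=dict(img=np.zeros((420,560,3)),fov_y=68.38571338582065,cx=283.1777241349615,cy=206.5198369640942,position=np.array([0.60453735,0.27895388,0.45308769]),orientation=np.array([-17.0972225,-.0193721324,-85.8530803]))
P=lambda x,y,z:plane(s,205+(x+.5)/8-.5,125+(y+.5)/8-.5,z)
c=np.array([P(*p,.11) for p in((118,245),(110,388),(575,292),(553,428))]);print(c.round(4),c.mean(0))
d=(c[0]+c[1]-c[2]-c[3])/2; print("len",np.linalg.norm(d),"yaw",np.degrees(np.arctan2(-d[0],d[1])))
for p in((278,288),(372,288),(250,470),(355,478),(312,380)):print(P(*p,.146).round(4))
E
```

```text
[[0.5534 0.3459 0.11  ]
 [0.5333 0.3468 0.11  ]
 [0.5515 0.2825 0.11  ]
 [0.5321 0.2843 0.11  ]] [0.5425373  0.31486381 0.11      ]
len 0.06292192934167826 yaw -1.4262714728128731
[0.5549 0.319  0.146 ]
[0.5557 0.3073 0.146 ]
[0.5315 0.3218 0.146 ]
[0.5314 0.3085 0.146 ]
[0.5436 0.3143 0.146 ]
```

```bash
python3 -m handwheel '{"linear":[[0.2,-0.4,0.4],[0.38,-0.85,1.0],[0.38,-0.85,1.7],[0.38,-0.85,2.3],[0.38,-0.85,2.8],[0.38,-0.85,3.0],[0.38,-0.85,3.0],[0.38,-0.85,3.0]],"rotation":[[0,0,0.5],[0,0,1.05],[0,0,1.05],[0,0,1.05],[0,0,1.05],[0,0,1.05],[0,0,1.05],[0,0,1.05]]}'
python3 -c "
from rig import manip
s=manip.state();print(s['position'],s['orientation'])"
```

```text
clock: 2.92
position: [0.5424, 0.3062, 0.2032]
orientation: [-180.0, -0.0, -2.2]
ft_force: [0.6, -0.6, 0.3]
width: 1.0
finger_force: 0.0
[0.54238696 0.30621752 0.20317744] [-1.79986231e+02 -2.40633034e-02 -2.17045139e+00]
```

```bash
python3 -m handwheel '{"linear":[[0,-0.18,0.3],[0,-0.18,0.7],[0,-0.18,1.2],[0,-0.18,1.6],[0,-0.18,1.85],[0,-0.18,1.94],[0,-0.18,1.94],[0,-0.18,1.94]],"rotation":[[0,0,0],[0,0,0],[0,0,0],[0,0,0],[0,0,0],[0,0,0],[0,0,0],[0,0,0]]}'
python3 - <<'E'
from rig import manip
import cv2,numpy as np
w=manip.snapshot("wrist");a=manip.snapshot("scene")
cv2.imwrite("pics/g1.png",np.hstack([w["img"][150:400,80:480,::-1],cv2.resize(a["img"][200:325,140:340,::-1],(400,250))]))
E
```

```text
clock: 3.58
position: [0.5429, 0.3138, 0.1257]
orientation: [-180.0, -0.1, -2.2]
ft_force: [0.4, 0.4, 0.0]
width: 0.995
finger_force: 0.0
```

View pics/g1.png

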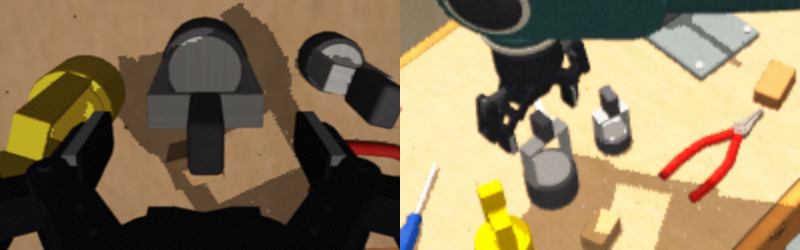

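The tab sits midway between the open pads and the strap is square to the tool. The left finger is close to the yellow look-alike but isn't touching it, so I'll close.

```bash
python3 -m handwheel '{"linear":[[0,0,0],[0,0,0],[0,0,0],[0,0,0],[0,0,0],[0,0,0],[0,0,0],[0,0,0],[0,0,0],[0,0,0],[0,0,0],[0,0,0]],"rotation":[[0,0,0],[0,0,0],[0,0,0],[0,0,0],[0,0,0],[0,0,0],[0,0,0],[0,0,0],[0,0,0],[0,0,0],[0,0,0],[0,0,0]]}' 1 60
```

```text
clock: 4.68
position: [0.5426, 0.3134, 0.1248]
orientation: [-180.0, -0.0, -2.2]
ft_force: [0.5, -1.5, 1.6]
width: 0.179
finger_force: 59.6
```

```bash
python3 -m handwheel '{"linear":[[0,0,-0.1],[0,0,-0.3],[0,0,-0.6],[0,0,-1.0],[0,0,-1.4],[0,0,-1.8],[0,0,-2.2],[0,0,-2.5],[0,0,-2.75],[0,0,-2.85],[0,0,-2.85],[0,0,-2.85]],"rotation":[[0,0,0],[0,0,0],[0,0,0],[0,0,0],[0,0,0],[0,0,0],[0,0,0],[0,0,0],[0,0,0],[0,0,0],[0,0,0],[0,0,0]]}'
python3 -m handwheel '{"linear":[[-0.2,0,0],[-0.6,0,0],[-1.1,0,0],[-1.5,0.2,0],[-1.6,0.5,0],[-1.6,1.0,0],[-1.6,1.6,0],[-1.6,2.2,0],[-1.6,2.7,0],[-1.6,3,0],[-1.6,3.1,0],[-1.6,3.1,0]],"rotation":[[0,0,0],[0,0,0],[0,0,0],[0,0,0],[0,0,0.1],[0,0,0.2],[0,0,0.27],[0,0,0.27],[0,0,0.27],[0,0,0.27],[0,0,0.27],[0,0,0.27]]}'
python3 -c "
from rig import manip
s=manip.state();print(s['position'],s['orientation'],s['ft_force'],s['ft_torque'],s['width'])"
```

```text
clock: 5.68
position: [0.5424, 0.3134, 0.2381]
orientation: [180.0, 0.0, -2.2]
ft_force: [0.2, -0.7, -5.3]
width: 0.173
finger_force: 58.8
clock: 6.68
position: [0.4738, 0.1913, 0.2386]
orientation: [-180.0, 0.0, -3.9]
ft_force: [-0.5, 0.8, -4.5]
width: 0.182
finger_force: 59.1
[0.47382167 0.1913434  0.2385604 ] [-1.79993948e+02  1.69091727e-03 -3.86078562e+00] [-0.54277841  0.7984604  -4.48605025] [ 0.0349062  -0.06159536 -0.0339423 ] 0.1817443500539978
```

```bash
python3 -m handwheel '{"linear":[[0,0.2,0],[0,0.6,0],[0.1,1.1,0],[0.1,1.7,0],[0.2,2.3,0],[0.2,2.9,0],[0.3,3.5,0],[0.3,4,0],[0.4,4.4,0],[0.4,4.7,0],[0.4,4.76,0],[0.4,4.76,0]],"rotation":[[0,0,0],[0,0,0],[0,0,0],[0,0,0],[0,0,0],[0,0,0],[0,0,0],[0,0,0],[0,0,0],[0,0,0],[0,0,0],[0,0,0]]}'
python3 - <<'E'
from rig import manip
import cv2,numpy as np
w=manip.snapshot("wrist");a=manip.snapshot("scene");t=manip.snapshot("top")
np.savez("s2.npz",**{n+k:v for n,s in(("w",w),("s",a)) for k,v in s.items()})
o=np.zeros((600,800,3),np.uint8)
o[:300,:400]=cv2.resize(w["img"][...,::-1],(400,300))
o[:300,400:]=cv2.resize(a["img"][120:270,200:400,::-1],(400,300))
o[300:,:400]=cv2.resize(t["img"][150:270,220:380,::-1],(400,300))
o[300:,400:]=cv2.resize(w["img"][30:180,200:400,::-1],(400,300))
cv2.imwrite("pics/h1.png",o)
print(manip.state()["position"])
E
```

```text
clock: 7.68
position: [0.4773, 0.0008, 0.2386]
orientation: [-180.0, 0.0, -3.8]
ft_force: [0.3, 0.2, -5.1]
width: 0.178
finger_force: 59.5
[0.47730424 0.00167387 0.23861468]
```

View pics/h1.png

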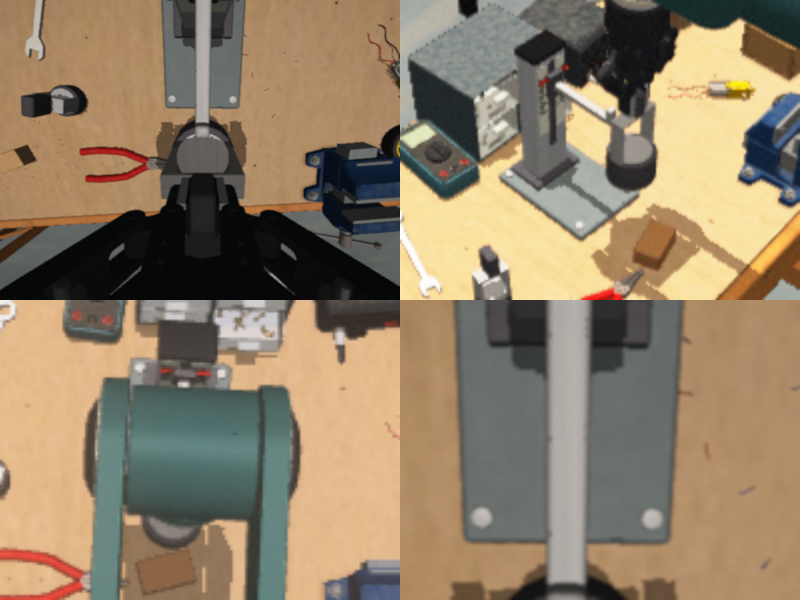

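The hook lies centrally in the stirrup window and square to it. In the wrist view the arm is at column 202 and the strap runs from 163 to 245. I'll slide in along tool x.

```bash
python3 -m handwheel '{"linear":[[0.1,0,0],[0.25,0,0],[0.45,0,0],[0.7,0,0],[0.95,0,0],[1.2,0,0],[1.45,0,0],[1.7,0,0],[1.9,0,0],[2.0,0,0],[2.05,0,0],[2.05,0,0]],"rotation":[[0,0,0],[0,0,0],[0,0,0],[0,0,0],[0,0,0],[0,0,0],[0,0,0],[0,0,0],[0,0,0],[0,0,0],[0,0,0],[0,0,0]]}'
python3 -m handwheel '{"linear":[[0,0,0.03],[0,0,0.1],[0,0,0.2],[0,0,0.3],[0,0,0.4],[0,0,0.48],[0,0,0.54],[0,0,0.58],[0,0,0.6],[0,0,0.6],[0,0,0.6],[0,0,0.6]],"rotation":[[0,0,0],[0,0,0],[0,0,0],[0,0,0],[0,0,0],[0,0,0],[0,0,0],[0,0,0],[0,0,0],[0,0,0],[0,0,0],[0,0,0]]}'
python3 - <<'E'
from rig import manip
import cv2,numpy as np
w=manip.snapshot("wrist");a=manip.snapshot("scene")
o=np.zeros((300,800,3),np.uint8)
o[:,:400]=cv2.resize(w["img"][...,::-1],(400,300))
o[:,400:]=cv2.resize(a["img"][110:230,220:380,::-1],(400,300),interpolation=cv2.INTER_CUBIC)
cv2.imwrite("pics/h2.png",o)
print(manip.state()["ft_force"])
E
```

```text
clock: 8.83
position: [0.5593, -0.0045, 0.2385]
orientation: [-180.0, 0.0, -3.8]
ft_force: [0.1, -0.1, -5.0]
width: 0.177
finger_force: 59.4
clock: 9.83
position: [0.5591, -0.0045, 0.2149]
orientation: [-180.0, -0.0, -3.8]
ft_force: [-0.1, 0.4, -5.4]
width: 0.181
finger_force: 59.4
[ 9.15507627e-02  4.58686244e-03 -5.24234212e+00]
```

View pics/h2.png

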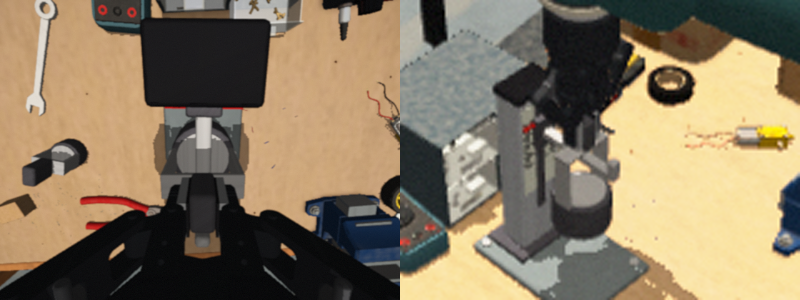

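The tip and carriage are clear on either side of the strap, and the hook runs through the window. Now easing down slowly.

```bash
python3 -m handwheel '{"linear":[[0,0,0.06],[0,0,0.12],[0,0,0.18],[0,0,0.25],[0,0,0.33],[0,0,0.41],[0,0,0.49],[0,0,0.57],[0,0,0.64],[0,0,0.68],[0,0,0.7],[0,0,0.7]],"rotation":[[0,0,0],[0,0,0],[0,0,0],[0,0,0],[0,0,0],[0,0,0],[0,0,0],[0,0,0],[0,0,0],[0,0,0],[0,0,0],[0,0,0]]}'
for i in 1 2 3 4; do python3 -m handwheel '{"linear":[[0,0,0]],"rotation":[[0,0,0]]}' | grep -E "posi|ft_f"; done
```

```text
clock: 10.93
position: [0.5591, -0.0045, 0.1867]
orientation: [180.0, -0.0, -3.8]
ft_force: [-1.3, -0.2, -1.3]
width: 0.181
finger_force: 59.7
position: [0.5591, -0.0045, 0.1869]
ft_force: [-0.6, 1.1, -1.6]
position: [0.5591, -0.0045, 0.1869]
ft_force: [-1.0, 0.3, -1.7]
position: [0.5591, -0.0045, 0.1869]
ft_force: [-0.1, -0.5, -2.7]
position: [0.5591, -0.0045, 0.1868]
ft_force: [-0.7, 0.5, -2.2]
```

```bash
python3 -m handwheel '{"linear":[[0,0,0.04],[0,0,0.09],[0,0,0.14],[0,0,0.19],[0,0,0.23],[0,0,0.26],[0,0,0.27],[0,0,0.27]],"rotation":[[0,0,0],[0,0,0],[0,0,0],[0,0,0],[0,0,0],[0,0,0],[0,0,0],[0,0,0]]}'
for i in 1 2 3 4 5 6 7 8 9 10 11 12; do python3 -m handwheel '{"linear":[[0,0,0]],"rotation":[[0,0,0]]}' | grep -E "ft_f"; done
```

```text
clock: 11.93
position: [0.5591, -0.0045, 0.1759]
orientation: [-180.0, -0.0, -3.8]
ft_force: [-0.0, -0.3, 0.3]
width: 0.175
finger_force: 59.9
ft_force: [-0.9, 0.0, -0.7]
ft_force: [-1.5, -0.3, -0.6]
ft_force: [-1.9, 0.4, -0.7]
ft_force: [-0.9, -0.1, 0.3]
ft_force: [-0.5, 0.3, -0.1]
ft_force: [-0.1, 0.3, -0.4]
ft_force: [-1.0, -0.7, -0.1]
ft_force: [-0.8, 1.1, -0.5]
ft_force: [-1.4, -0.2, -0.2]
ft_force: [-0.5, -0.4, 0.5]
ft_force: [0.0, 0.1, -0.2]
ft_force: [0.1, 0.2, -0.9]
```

```bash
python3 -m handwheel '{"linear":[[0,0,0.02],[0,0,0.04],[0,0,0.04],[0,0,0.04],[0,0,0.04],[0,0,0.04]],"rotation":[[0,0,0],[0,0,0],[0,0,0],[0,0,0],[0,0,0],[0,0,0]]}' 1 20
python3 -m handwheel '{"linear":[[0,0,0],[0,0,0],[0,0,0],[0,0,0],[0,0,0],[0,0,0],[0,0,0],[0,0,0],[0,0,0],[0,0,0],[0,0,0],[0,0,0]],"rotation":[[0,0,0],[0,0,0],[0,0,0],[0,0,0],[0,0,0],[0,0,0],[0,0,0],[0,0,0],[0,0,0],[0,0,0],[0,0,0],[0,0,0]]}' 0
python3 - <<'E'
from rig import manip
import cv2,numpy as np
w=manip.snapshot("wrist");a=manip.snapshot("scene")
o=np.zeros((300,800,3),np.uint8)
o[:,:400]=cv2.resize(w["img"][100:400,80:480,::-1],(400,300))
o[:,400:]=cv2.resize(a["img"][110:230,220:380,::-1],(400,300),interpolation=cv2.INTER_CUBIC)
cv2.imwrite("pics/h3.png",o)
E
```

```text
clock: 13.43
position: [0.5591, -0.0045, 0.1743]
orientation: [-180.0, 0.0, -3.8]
ft_force: [-0.5, -0.4, 0.5]
width: 0.177
finger_force: 60.0
clock: 14.43
position: [0.5591, -0.0045, 0.1743]
orientation: [180.0, -0.0, -3.8]
ft_force: [-0.7, 0.6, 0.8]
width: 0.498
finger_force: 0.0
```

View pics/h3.png

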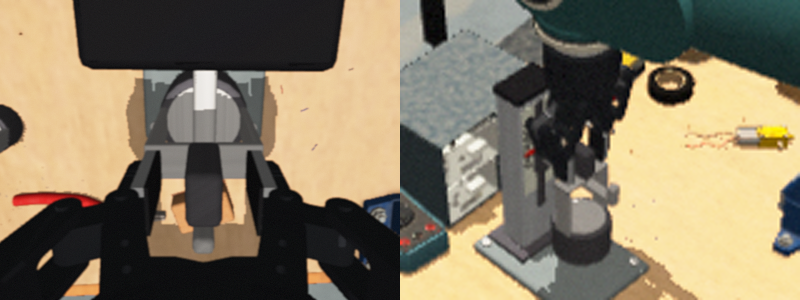

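The weight hangs upright and free: both pads are clear of the tab and the strap sits on the arm between tip and carriage. Retreating straight up.

```bash
python3 -m handwheel '{"linear":[[0,0,-0.1],[0,0,-0.25],[0,0,-0.45],[0,0,-0.7],[0,0,-1],[0,0,-1.4],[0,0,-1.9],[0,0,-2.4],[0,0,-2.9],[0,0,-3.3],[0,0,-3.5],[0,0,-3.5]],"rotation":[[0,0,0],[0,0,0],[0,0,0],[0,0,0],[0,0,0],[0,0,0],[0,0,0],[0,0,0],[0,0,0],[0,0,0],[0,0,0],[0,0,0]]}'
python3 -m handwheel '{"linear":[[0,0,0],[0,0,0],[0,0,0],[0,0,0],[0,0,0],[0,0,0],[0,0,0],[0,0,0],[0,0,0],[0,0,0],[0,0,0],[0,0,0]],"rotation":[[0,0,0],[0,0,0],[0,0,0],[0,0,0],[0,0,0],[0,0,0],[0,0,0],[0,0,0],[0,0,0],[0,0,0],[0,0,0],[0,0,0]]}'
python3 - <<'E'
from rig import manip
import cv2,numpy as np
a=manip.snapshot("scene")["img"]
for _ in range(4): b=manip.snapshot("scene")["img"]
print("motion",np.abs(a[110:230,240:340].astype(int)-b[110:230,240:340]).max())
cv2.imwrite("pics/h4.png",cv2.resize(b[100:340,120:440,::-1],(800,600),interpolation=cv2.INTER_CUBIC))
E
```

```text
clock: 15.53
position: [0.5594, -0.0045, 0.317]
orientation: [-180.0, -0.2, -3.8]
ft_force: [-0.6, -0.6, -0.7]
width: 0.504
finger_force: 0.0
clock: 16.53
position: [0.5591, -0.0045, 0.3143]
orientation: [180.0, -0.0, -3.8]
ft_force: [0.4, -0.1, 0.2]
width: 0.496
finger_force: 0.0
motion 16
```

View pics/h4.png

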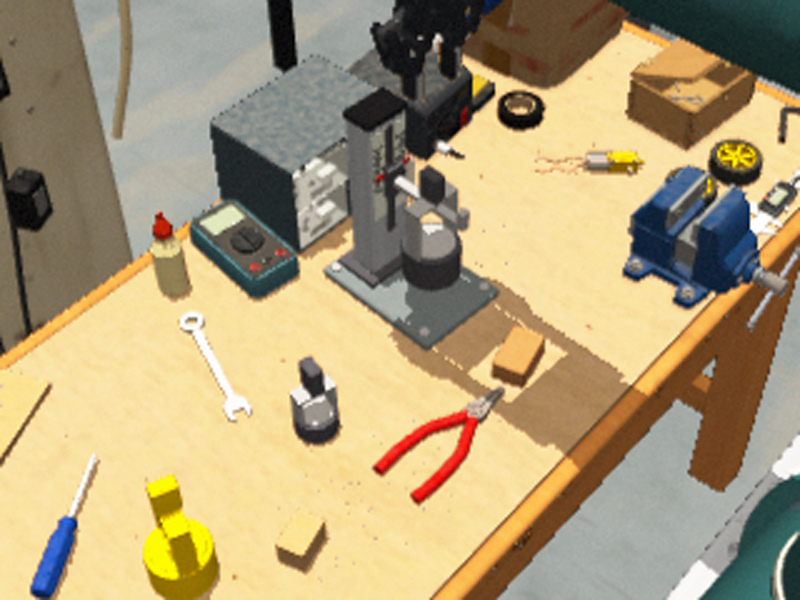

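The weight hangs upright and still on the hook, clear of the gripper, and everything else is in place.

```bash
python3 -c "
from rig import manip
print(manip.finish_job())"
```

```text
the job is handed in; nothing more can be done
None
```

The large steel weight hangs upright and still from the scale's hook, with the gripper clear of it and nothing else moved; I handed the job in at about 17 s, and no verdict came back.

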